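# Free the camera adapter of the microscope

### The arm

A 6-joint arm with a two-finger parallel gripper is mounted at the origin on the work surface. World frame = base frame: x ahead of the robot, y to its left, z up, the work surface at z = 0. Lengths are in m, angles in rad, forces in N, time in s.
With the tool pointing down it reaches from about 0.35 to 1 m from the base axis. Payload 7.1 kg.
Tool frame: the origin (TCP) lies between the finger pads; the fingertips stand 22 mm ahead of it and the grasp point (between the pads) lies 3 mm ahead of it; x points along the fingers, y is the direction in which the jaws open and shut, and the axes are right-handed (so a half turn about x gives the same grasp; the last joint's range is limited). The gripper opens to 85 mm and grips with 20 to 120 N. Pads are 22 mm wide; open, the fingers measure 114 mm over their backs; the gripper's body (76 mm by 85 mm) begins 54 mm behind the grasp point. The pads swing forward as they close: fully open they stand 13 mm farther back than shut.
Start: joints at [-1.133, 0.423, 1.63, -0, 1.089, -0.019], TCP at [0.276, -0.561, 0.253] pointing down, gripper open.
Joint ranges: [-3, 3], [-0.9, 2.11], [0.09, 2.58], [-1.31, 4.45], [0.11, 2.69], [-2.54, 2.54]. Speed limits (rad/s): [2.39, 2.39, 3.01, 3.14, 3.14, 3.14].

### API

Orientations are given as a rotation vector (axis times angle).
In Python, from rig import manip gives the robot as it stands. The module is installed in compiled form; this text tells all that it offers. Calls block until the motion is done:
- manip.move_to(position, orientation): joint-space move of the TCP to a pose.
- manip.servo_line(position, orientation=None, rate=0.15): straight line of the TCP; orientation=None keeps the orientation; rate is the mean speed in m/s.
- manip.set_joints(angles): joint-space move.
- manip.command_gripper(opening, f_grip=None): finger opening in m; f_grip is the grip in N (None keeps the last); returns when the fingers have stopped.
- manip.hold(seconds).
- manip.solve_ik(position, orientation): joint angles nearest the present ones, or None.
- manip.camera(name): name is "scene" or "top" or "wrist"; returns a dict with "image" (480x640x3 uint8, red, green, blue), "fx", "fy", "cx", "cy" (pixels), "cam_to_world" (4x4, takes a point from camera to world coordinates); the wrist camera has in their place "mount" (4x4, takes a point from camera to tool coordinates, whose origin is the TCP and whose axes are the tool frame's). Camera axes: x right, y down, z forward; pixel columns grow to the right and rows downward; lengths in m; the calibration is good to about 2 mm. The wrist camera is an equidistant fisheye: a pixel r from the principal point sees the ray r / f radians off the axis. A picture is of the moment at which its call begins: read the wrist's pose just before it. There is no depth.
A pose or a line that the arm cannot do raises manip.IKError and nothing moves.
- manip.sign_off(): hands the job in, once; it reports no verdict.
Readings, each from a call of its own:
- manip.get_time(): time.
- manip.get_joint_positions(): joint angles.
- manip.get_joint_vel(): joint speeds.
- manip.get_tau(): joint torques, N m.
- manip.get_position(): TCP position.
- manip.get_ee_rot(): TCP orientation.
- manip.get_contact_force(): force on the tool from outside, world axes, zero at the start.
- manip.get_torque(): the same for the moment, N m.
- manip.get_width(): finger opening in m.
Only numpy, scipy, OpenCV 4.12 (cv2) and the standard library are available. Lean on these libraries where they do the work, as an engineer would, in place of code of your own. Each camera call takes 0.05 s, during which the arm holds its last target.

### The job

The camera is off this microscope and its adapter is due to come out of the port on top of the head. First push the light-path rod on the side of the head fully home with a fingertip; then roll a fingertip along the knurled rim of the clamp ring round the adapter, anticlockwise seen from above and never gripping the ring between two fingers, until it is backed off three full turns from tight, its white line standing at the dark index line on the head for the third time. Stop there, well before the ring runs off its thread, and leave everything else on the bench where it stands.

Things in the scene. Friction and masses are not known exactly. Their poses are not given: they have to be found in the camera images.
- microscope: Cream and black microscope, heavy, fixed. Origin on the bench under its optical axis, z up; +x is its open front, -x the user's side with limb and eyepieces; place and yaw differ each time. In its frame, mm: foot x -135..75, y -73..73, top z 54; limb x -121..-75, to z 226; stage x -59..69, y -68..68, top z 136; eyepieces x -140..-64, y -50..50, to z 318.
- index_line (a point): Middle of a dark radial line 10 mm long painted on top of the microscope's head box, 34 mm to the -x side of the optical axis, 287 mm above the bench. The head box is 104 x 84 x 52 mm: in the microscope's frame x -64..40, y -42..42, top at z 287. Axes as the microscope's.
- clamp_ring: Black knurled ring on top of the head: diameter 50 mm, height 16 mm, upright rim. Origin on its axis (the optical axis) at its underside, 291.5 mm above the bench when tight; rises 1.5 mm per turn of loosening. This frame keeps the microscope's yaw, not the ring's turn. Inside it, on the same axis, the fixed camera adapter stands up to 328 mm above the bench, 30 mm in diameter.
- ring_turn (a joint): Turn of the clamp ring, rad: 0 tight, grows anticlockwise seen from above (loosening); 6.28 a turn. Starts 0.15 to 1.2, a little slack; the thread ends at four turns. The white line on the ring's top and side points along the microscope's -x, at the index line, at whole turns. It takes 0.025 N m (1 N along the rim) and stays where it is left.
- light_rod (a joint): Travel of the light-path rod, m: 0 pulled out, 0.014 fully home against its stop. It slides along the microscope's +y, into the head, needs about 1.5 N, and stays where it is left.
- rod_face (a point): Centre of the outer end face of the light-path rod's black knob, 262 mm above the bench on the microscope's -y side (knob 15 mm diameter, 10 mm long, on a 7 mm rod at x 0). Pulled out it is 88 mm from the optical axis, fully home 74 mm. Its frame has the microscope's axes; push along +y.
- eye_cap_a: Black plastic eyepiece dust cap, 40 mm wide, 28 mm high; loose bystander, leave alone; origin at the centre of its underside.
- eye_cap_b: A second black eyepiece dust cap, 40 mm wide, 28 mm high; loose bystander, leave alone; origin at the centre of its underside.
- port_cap: Flat black dust cap of the camera port, 41 mm wide, 12 mm high; loose bystander, leave alone; origin at the centre of its underside.
- camera: Small black cube camera 44 x 44 x 52 mm, lens mount up; loose bystander, leave alone; origin at the centre of its underside.
- slide_box: Grey plastic box of slides 98 x 86 x 33 mm; loose bystander, leave alone; origin at the centre of its underside.
- cleaner: White bottle of lens cleaner, 38 mm wide, 105 mm high; loose bystander, leave alone; origin at the centre of its underside.
- blower: Rubber dust-blower bulb, 58 mm wide, 98 mm high with its nozzle up; loose bystander, leave alone; origin at the centre of its underside.
- objective_can: Pale screw-topped objective canister, 39 mm wide, 62 mm high; loose bystander, leave alone; origin at the centre of its underside.

How it is judged:
On the way, in this order (a step that is already met when the one before it is completed fails the run):
1. the light-path rod is pushed home (value of joint light_rod above 0.012 m), for 0.2 s.
2. the clamp ring is backed off three turns from tight (value of joint ring_turn between 18.2496 and 19.4496 rad), for 0.2 s.
At the end, for the whole second after the job is handed in: The light-path rod is home (within 2 mm of its stop); the clamp ring rests three full turns from tight, within 0.6 rad (about a tenth of a turn) either way; all loose things on the bench are within 20 mm of where they stood (all of step 2 and value of joint light_rod above 0.012 m and velocity of joint ring_turn between -0.1 and 0.1 rad/s and distance of each of eye_cap_a, eye_cap_b, port_cap, camera, slide_box, cleaner, blower, objective_can from where it was at the start of the episode below 0.02 m); the robot touches nothing.
It fails at once if the ring is loosened before the light-path rod is home (value of joint light_rod below 0.012 m and value of joint ring_turn above 2 rad).
It fails at once if the ring is gripped between two fingers (the fingers touch it while the gripper is centred on its axis) (contact force between the fingers and clamp_ring above 0.5 N and horizontal distance between the grasp point and clamp_ring below 0.012 m).
It fails at once if the ring runs off its thread (four turns) (value of joint ring_turn above 25.1328 rad).
It fails at once if a loose thing on the bench is lifted or shifted by more than 20 mm (distance of any of eye_cap_a, eye_cap_b, port_cap, camera, slide_box, cleaner, blower, objective_can from where it was at the start of the episode above 0.02 m).
It also fails if it takes over 72 s, if anything falls off the work surface, if the arm or the gripper's body presses on something with over 40 N, if the wrist force passes 120 N, or if a joint passes its speed limit or range.

## Working session

There is one attempt and no reset: what is moved stays moved. The work goes in short steps, each a Python script; the robot and the scene stay as the last script left them, time stands still between calls to the robot, and variables do not carry over. Pictures are saved under pics/ and viewed, and the job is handed in when it is done.

```bash
mkdir -p pics; python3 - <<'E'
from rig import manip
import cv2,json
for n in ["scene","top","wrist"]:
    p=manip.get_position();o=manip.get_ee_rot()
    c=manip.camera(n)
    cv2.imwrite(f"pics/{n}0.png",c["image"][:,:,::-1])
    print(n,{k:(v.tolist() if hasattr(v,'tolist') else v) for k,v in c.items() if k!="image"})
print(p,o,manip.get_time(),manip.get_width(),manip.get_contact_force())
E
```

```text
scene {'fx': 602.7864708391688, 'fy': 602.7864708391688, 'cx': 325.80082202491604, 'cy': 240.719832173356, 'cam_to_world': [[0.7195877389765981, 0.5205303505229871, -0.45961031330787566, 1.1454086906288496], [0.6942716939208067, -0.5521080735412747, 0.4616963181040935, -0.4887789971327617], [-0.013427618362216533, -0.6513254404020763, -0.7586796885050768, 1.0869433208008816], [0.0, 0.0, 0.0, 1.0]]}
top {'fx': 482.0778672642423, 'fy': 482.0778672642423, 'cx': 330.5394429223336, 'cy': 238.67934279528885, 'cam_to_world': [[0.02381054080886662, -0.9973834227800158, 0.06825954958838788, 0.5559123371582039], [-0.999324340387057, -0.021833400316639315, 0.029566287230340334, 0.055699564653790626], [-0.027998586685097138, -0.06891741865619797, -0.99722939615186, 1.0075905170948105], [0.0, 0.0, 0.0, 1.0]]}
wrist {'fx': 371.64829954431775, 'fy': 371.64829954431775, 'cx': 314.0735523061776, 'cy': 240.98103167166417, 'mount': [[-3.4955084894668484e-05, -0.3210146482440439, 0.9470742285538623, -0.12057695517293959], [0.9999998224061317, -0.0005746831782674197, -0.00015788270351830953, -0.0006711359363672509], [0.000594950288254247, 0.9470740548404837, 0.3210146113219102, -0.08200740685026257], [0.0, 0.0, 0.0, 1.0]]}
[ 0.27548236 -0.56046924  0.25260394] [ 1.96795132  0.45890044 -1.96848554] 0.15 0.08528166635761673 [ 0.34059121 -0.90513773 -0.2048631 ]
```

View pics/scene0.png

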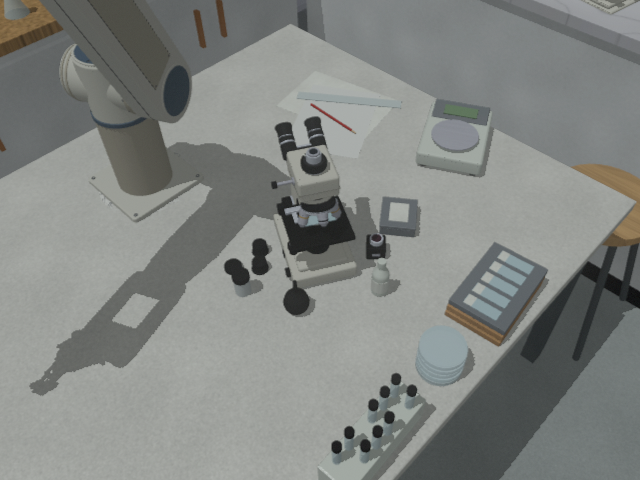

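View pics/top0.png

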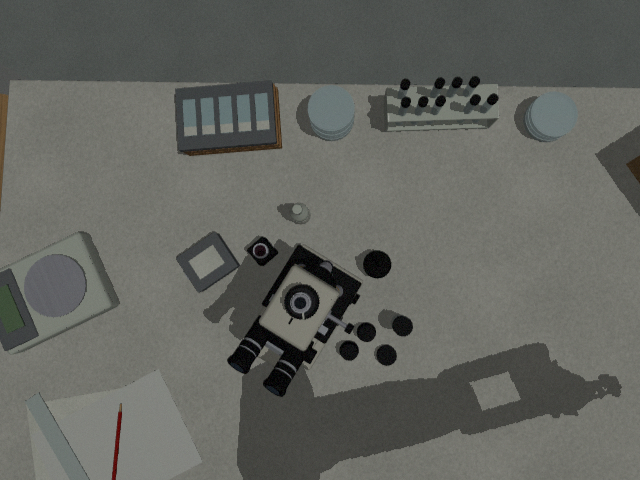

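The top view shows the microscope head at about (302,302), eyepieces toward lower left and the rod toward (350,328) at right. I'll zoom in.

```bash
python3 - <<'E'
import cv2
a=cv2.imread("pics/top0.png")[235:385,220:420]
cv2.imwrite("pics/t1.png",cv2.resize(a,(800,600),interpolation=cv2.INTER_CUBIC))
a=cv2.imread("pics/scene0.png")[110:240,250:410]
cv2.imwrite("pics/s1.png",cv2.resize(a,None,fx=4.6,fy=4.6,interpolation=cv2.INTER_CUBIC))
E
```

```text
(no output)
```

View pics/t1.png

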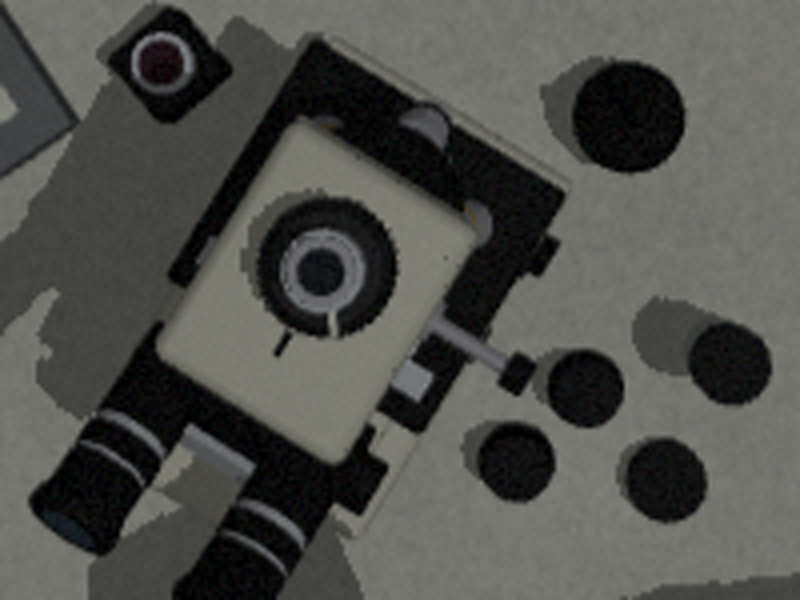

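View pics/s1.png

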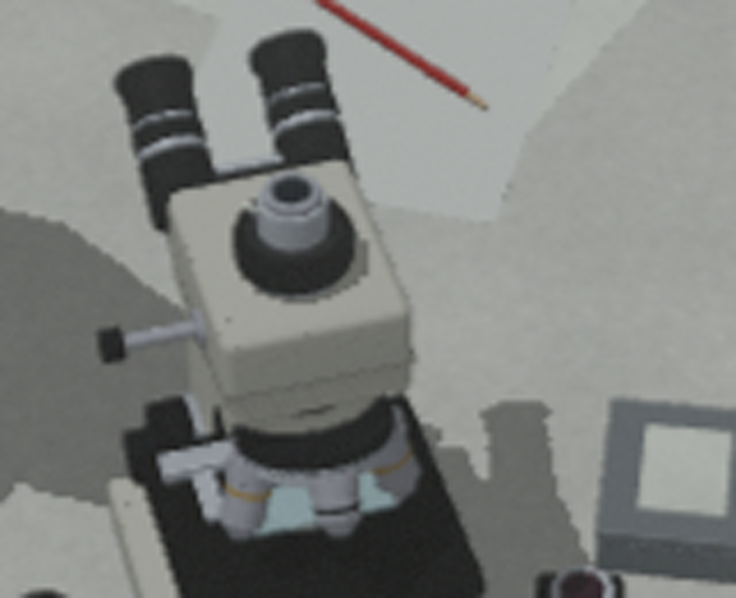

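View pics/wrist0.png

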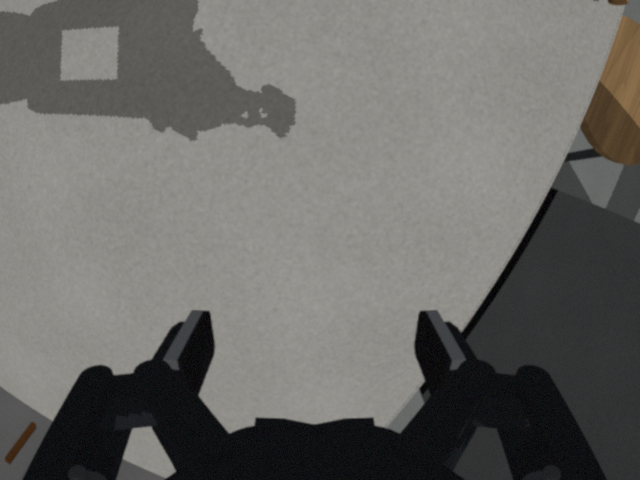

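```bash
cat > fit.py <<'E'
import numpy as np
from scipy.optimize import least_squares
C={'top':dict(f=482.0778672642423,cx=330.5394429223336,cy=238.67934279528885,T=np.array([[0.02381054080886662,-0.9973834227800158,0.06825954958838788,0.5559123371582039],[-0.999324340387057,-0.021833400316639315,0.029566287230340334,0.055699564653790626],[-0.027998586685097138,-0.06891741865619797,-0.99722939615186,1.0075905170948105],[0,0,0,1]])),
'scene':dict(f=602.7864708391688,cx=325.80082202491604,cy=240.719832173356,T=np.array([[0.7195877389765981,0.5205303505229871,-0.45961031330787566,1.1454086906288496],[0.6942716939208067,-0.5521080735412747,0.4616963181040935,-0.4887789971327617],[-0.013427618362216533,-0.6513254404020763,-0.7586796885050768,1.0869433208008816],[0,0,0,1]]))}
def proj(c,P):
    c=C[c];p=np.linalg.inv(c['T'])@np.append(P,1);return np.array([c['cx']+c['f']*p[0]/p[2],c['cy']+c['f']*p[1]/p[2]])
def W(q,m):
    x,y,a=q;c,s=np.cos(a),np.sin(a);return np.array([x+c*m[0]-s*m[1],y+s*m[0]+c*m[1],m[2]])
t=lambda u,v:(220+u/4-.4,235+v/4-.4)
s=lambda u,v:(250+u/4.6-.4,110+v/4.6-.4)
obs=[('top',(0,0,.3077),t(328,267),2),('top',(0,0,.328),t(323,269),2),('top',(-.034,0,.287),t(284,344),2),
('top',(.04,.042,.287),t(293,110),1),('top',(.04,-.042,.287),t(485,240),1),('top',(-.064,-.042,.287),t(335,470),1),('top',(-.064,.042,.287),t(153,350),1),
('top',(0,-.088,.264),t(529,380),1),
('scene',(0,0,.328),s(293,190),2),('scene',(-.064,-.042,.287),s(168,195),1),('scene',(-.064,.042,.287),s(345,160),1),('scene',(.04,.042,.287),s(410,318),1),('scene',(.04,-.042,.287),s(228,352),1),('scene',(0,-.088,.262),s(103,347),1)]
if __name__=="__main__":
  for sub in (('top',),('scene',),('top','scene')):
    f=lambda q:np.concatenate([w*(proj(c,W(q,np.array(m)))-np.array(p)) for c,m,p,w in obs if c in sub])
    r=least_squares(f,[.46,.08,-.5]);print(sub,r.x,np.round(r.fun.reshape(-1,2),1).tolist())
E
python3 fit.py
```

```text
('top',) [ 0.51208558  0.11614467 -0.53492909] [[-0.0, 0.1], [-0.1, 0.8], [0.0, -1.1], [0.5, 0.6], [0.1, -1.9], [0.4, 0.6], [-1.8, 0.0], [1.0, 0.9]]
('scene',) [ 0.51344648  0.11734529 -0.52907826] [[0.0, 1.6], [-0.6, -1.0], [1.2, -1.2], [1.7, -1.7], [-1.2, -0.4], [-1.1, 0.9]]
('top', 'scene') [ 0.51238589  0.11645909 -0.53209909] [[-0.5, -0.4], [-0.5, 0.4], [-0.3, -1.4], [0.2, 0.5], [-0.1, -2.2], [0.3, 0.4], [-1.9, -0.1], [0.8, 0.6], [-1.4, 1.5], [-1.2, -1.1], [0.6, -1.2], [0.9, -1.7], [-2.0, -0.5], [-1.8, 0.7]]
```

Joint fit from both cameras: microscope at (0.512, 0.1165), yaw −0.532, agreeing to about 1.5 mm. Next I'll check reachability of a full orbit with the −z finger face toward the ring.

```bash
cat > h.py <<'E'
import numpy as np, cv2
from scipy.spatial.transform import Rotation as R
from rig import manip as m
M=np.array([.5124,.1165]);YAW=-.532
def w(x,y,z):
    c,s=np.cos(YAW),np.sin(YAW);return np.array([M[0]+c*x-s*y,M[1]+s*x+c*y,z])
def ori(phi): # tool down, tool z pointing along world azimuth phi
    o=np.array([np.cos(phi),np.sin(phi),0]);x=np.array([0,0,-1.]);return R.from_matrix(np.c_[x,np.cross(o,x),o]).as_rotvec()
def orb(phi,r,z): return np.array([M[0]+r*np.cos(phi),M[1]+r*np.sin(phi),z])
def snap(n):
    p=m.get_position();o=m.get_ee_rot();c=m.camera('wrist');cv2.imwrite(f'pics/{n}.png',c['image'][:,:,::-1]);return p,o,c
E
python3 - <<'E'
from h import *
print(R.from_rotvec(m.get_ee_rot()).as_matrix().round(2).tolist())
for d in range(-180,181,20):
    ph=np.radians(d);q=m.solve_ik(orb(ph,.037,.315),ori(ph));q2=m.solve_ik(orb(ph,.06,.36),ori(ph))
    print(d,None if q is None else q.round(2), q2 is not None)
for d in (0,180):
    ph=YAW-np.pi/2+np.radians(d);print(d,m.solve_ik(w(0,-.14,.281),ori(ph)))
f=[]
for i in range(5): m.hold(.02);f.append(m.get_contact_force())
print(np.round(f,2),m.get_time())
E
```

```text
[[-0.0, 0.44, -0.9], [0.0, -0.9, -0.44], [-1.0, -0.0, -0.0]]
-180 [ 0.22  0.15  1.86 -0.    1.13  1.79] True
-160 [ 0.19  0.15  1.86 -0.    1.13  1.41] True
-140 [ 0.17  0.15  1.85 -0.    1.14  1.04] True
-120 [0.15 0.17 1.84 0.   1.14 0.67] True
-100 [0.13 0.18 1.81 0.   1.14 0.31] True
-80 [ 0.13  0.2   1.79  0.    1.15 -0.04] True
-60 [ 0.14  0.22  1.76  0.    1.15 -0.39] True
-40 [ 0.15  0.24  1.74 -0.    1.16 -0.72] True
-20 [ 0.17  0.26  1.72 -0.    1.16 -1.06] True
0 [ 0.19  0.26  1.71 -0.    1.17 -1.38] True
20 [ 0.21  0.26  1.71 -0.    1.17 -1.71] True
40 [ 0.23  0.26  1.72 -0.    1.16 -2.04] True
60 [ 0.25  0.25  1.73 -0.    1.16 -2.37] True
80 None False
100 None False
120 None False
140 [0.26 0.17 1.83 0.   1.14 2.53] False
160 [0.24 0.16 1.85 0.   1.14 2.16] True
180 [0.22 0.15 1.86 0.   1.13 1.79] True
0 [-3.63674179e-02  1.10506835e-01  1.99045989e+00 -4.44089210e-16
  1.04062593e+00  4.95632582e-01]
180 None
[[-0.14  1.03 -0.06]
 [-0.01  0.37  0.08]
 [-0.05  0.84 -0.47]
 [-0.12  0.06 -0.51]
 [-0.69  0.19 -1.1 ]] 0.2333
```

```bash
python3 - <<'E'
from h import *
m.command_gripper(0.0,40)
ph=YAW-np.pi/2
m.move_to(w(0,-.135,.40),ori(ph))
p,o,c=snap('w1')
m.servo_line(w(0,-.135,.281),rate=.2)
snap('w2')
print(m.get_position(),m.get_time(),m.get_width())
E
```

```text
[ 4.44848287e-01 -1.48477819e-05  2.82123410e-01] 4.0083 -5.819152173506582e-05
```

View pics/w1.png

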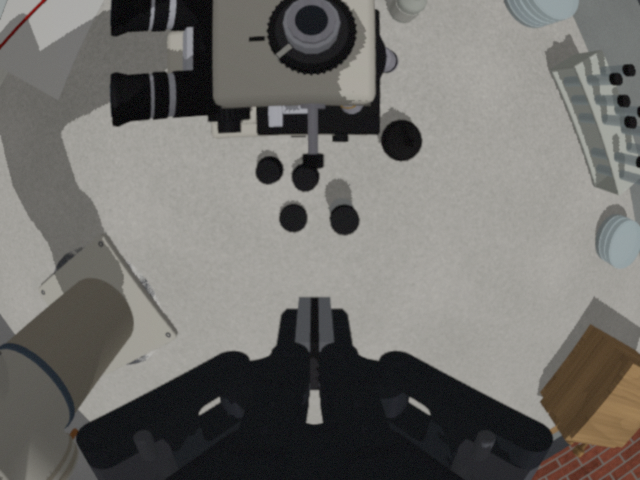

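View pics/w2.png

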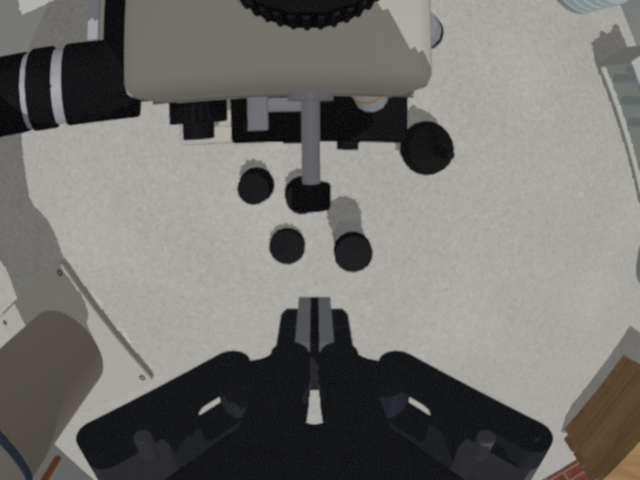

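The knob is at (318,195), in line with the closed fingertips at (314,300). Pushing in small steps while watching the force.

```bash
python3 - <<'E'
from h import *
ph=YAW-np.pi/2; n=np.array([-np.sin(YAW),np.cos(YAW),0])
m.servo_line(w(0,-.105,.280),rate=.1)
m.hold(.05);b=np.mean([m.get_contact_force() for _ in range(3)],0)
y=-.105
while y<-.070:
    y+=.0015; m.servo_line(w(0,y,.280),rate=.04)
    f=[]
    for _ in range(3): m.hold(.01);f.append(m.get_contact_force())
    F=(np.mean(f,0)-b)@n; print(round(y,4),round(F,2),end='; ')
    if F<-9: break
snap('w3'); print(m.get_position(),m.get_time())
E
```

```text
-0.1035 -0.34; -0.102 -0.1; -0.1005 0.73; -0.099 0.15; -0.0975 -0.11; -0.096 0.05; -0.0945 -0.22; -0.093 -0.35; -0.0915 -0.26; -0.09 -0.31; -0.0885 -0.06; -0.087 -0.25; -0.0855 0.55; -0.084 -5.02; -0.0825 -11.63; [0.46945859 0.04371102 0.27982551] 8.6833
```

View pics/w3.png

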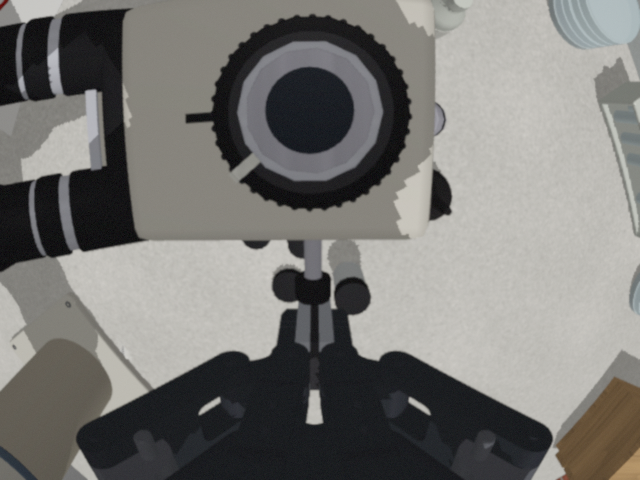

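```bash
cat >> h.py <<'E'
F=371.648299544;CX,CY=314.07355,240.98103
MT=np.array([[-3.4955084894668484e-05,-0.3210146482440439,0.9470742285538623,-0.12057695517293959],[0.9999998224061317,-0.0005746831782674197,-0.00015788270351830953,-0.0006711359363672509],[0.000594950288254247,0.9470740548404837,0.3210146113219102,-0.08200740685026257],[0,0,0,1]])
def wproj(P,p,o):
    t=R.from_rotvec(o).as_matrix().T@(np.asarray(P)-p); c=MT[:3,:3].T@(t-MT[:3,3])
    r=np.hypot(c[0],c[1]);th=np.arctan2(r,c[2]);return np.array([CX+F*th*c[0]/r,CY+F*th*c[1]/r])
E
python3 - <<'E'
from h import *
p=m.get_position();o=m.get_ee_rot()
d=p[:2]-M;print('micro frame',np.cos(YAW)*d[0]+np.sin(YAW)*d[1],-np.sin(YAW)*d[0]+np.cos(YAW)*d[1])
for n,P in dict(axis328=(0,0,.328),axis3075=(0,0,.3077),idx=(-.034,0,.287),knob_in_home=(0,-.064,.2695),knob_in_out=(0,-.078,.2695),face_home=(0,-.074,.2695),edge=(0,-.042,.287)).items(): print(n,wproj(w(*P),p,o).round(1))
E
```

```text
micro frame -8.387506182899046e-05 -0.08451150327506787
axis328 [318.2 107.8]
axis3075 [317.3 110. ]
idx [205.8 115. ]
knob_in_home [316.1 282.7]
knob_in_out [316.1 313.9]
face_home [316.1 305.3]
edge [316.5 244.4]
```

The rod is home: the force rose sharply at the expected position and the knob's inner edge matches the home projection (275 observed, 283 predicted). The white line is at (240,168), about 0.61 rad past the index at (199,118). Next is the first short stroke on the ring.

```bash
cat >> h.py <<'E'
def fr(b,ph,n=3):
    f=[]
    for _ in range(n): f.append(m.get_contact_force());m.hold(.005)
    f=np.mean(f,0)-b; o=np.array([np.cos(ph),np.sin(ph)]);t=np.array([-o[1],o[0]])
    return round(f[:2]@o,1),round(f[:2]@t,1),round(f[2],1)
def stroke(a,b_,r,z,rate=.04,step=10,bias=0):
    n=max(1,int(np.ceil(abs(b_-a)/step-1e-9)));out=[]
    for d in np.linspace(a,b_,n+1)[1:]:
        ph=np.radians(d);m.servo_line(orb(ph,r,z),ori(ph),rate=rate);out.append((round(d),)+fr(bias,ph,1))
    return out
E
python3 - <<'E'
from h import *
m.servo_line(w(0,-.12,.280),rate=.15)
m.servo_line(w(0,-.12,.37),rate=.25)
a=np.radians(-200)
m.move_to(orb(a,.055,.37),ori(a))
m.servo_line(orb(a,.046,.315),rate=.2)
m.hold(.1);b=np.mean([(m.get_contact_force(),m.hold(.01))[0] for _ in range(6)],0);print('bias',b,m.get_time())
for r in (.040,.038,.037,.036,.035,.034):
    m.servo_line(orb(a,r,.315),rate=.04);p=m.get_position()
    print(r,np.hypot(*(p[:2]-M)).round(4),fr(b,a))
print(stroke(-200,-150,.034,.315,bias=b))
np.save('b.npy',b);snap('w4');print(m.get_time(),m.get_position())
E
```

```text
bias [-0.07131009  0.01191049  0.06410875] 11.625
0.04 0.0396 (np.float64(-0.2), np.float64(0.1), np.float64(-0.3))
0.038 0.0379 (np.float64(0.5), np.float64(-0.0), np.float64(0.4))
0.037 0.037 (np.float64(0.1), np.float64(-0.3), np.float64(-0.3))
0.036 0.0368 (np.float64(5.7), np.float64(-0.6), np.float64(2.1))
0.035 0.0367 (np.float64(8.5), np.float64(-0.5), np.float64(4.4))
0.034 0.0366 (np.float64(12.8), np.float64(-1.1), np.float64(6.4))
[(-190, np.float64(12.0), np.float64(-0.7), np.float64(7.0)), (-180, np.float64(11.6), np.float64(-0.9), np.float64(5.9)), (-170, np.float64(10.6), np.float64(0.1), np.float64(6.2)), (-160, np.float64(10.7), np.float64(0.2), np.float64(5.8)), (-150, np.float64(9.6), np.float64(0.1), np.float64(5.1))]
15.0417 [0.48126165 0.09836337 0.3147857 ]
```

View pics/w4.png

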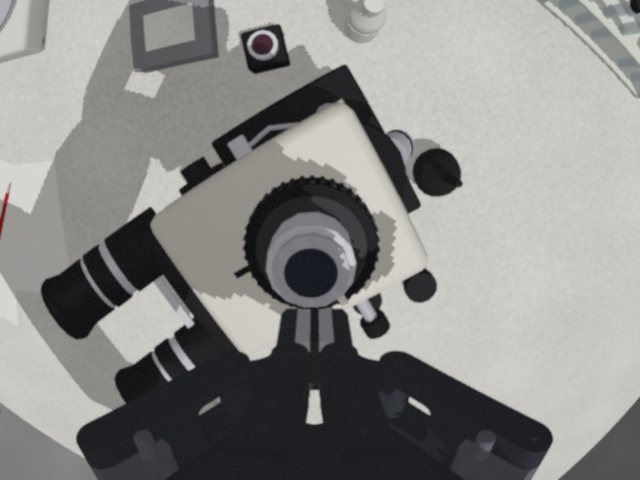

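```bash
python3 - <<'E'
from h import *
b=np.load('b.npy')
for l in stroke(-150,60,.034,.315,bias=b): print(*l,end='; ')
a=np.radians(60)
m.servo_line(orb(a,.045,.318),rate=.15)
m.servo_line(orb(a,.05,.37),rate=.3)
snap('w5');print(m.get_time(),m.get_joint_positions())
E
```

```text
-140 9.1 0.5 6.0; -130 7.9 0.0 4.7; -120 7.2 0.6 4.0; -110 6.3 -0.1 2.8; -100 6.5 0.7 2.0; -90 6.8 0.8 2.5; -80 7.1 0.7 1.8; -70 6.6 0.5 1.8; -60 6.2 0.9 1.5; -50 5.1 0.7 1.1; -40 5.1 0.7 1.2; -30 6.7 0.1 1.8; -20 5.9 -0.1 1.6; -10 5.4 0.1 1.6; 0 5.7 0.6 1.1; 10 4.8 1.0 2.5; 20 5.9 0.1 2.4; 30 6.3 -0.7 2.0; 40 5.5 1.0 2.6; 50 5.3 -0.2 2.8; 60 7.3 -0.1 2.9; 22.6667 [ 2.67558652e-01  2.11472890e-01  1.65216439e+00  1.20961657e-04
  1.27844623e+00 -2.34789505e+00]
```

View pics/w5.png

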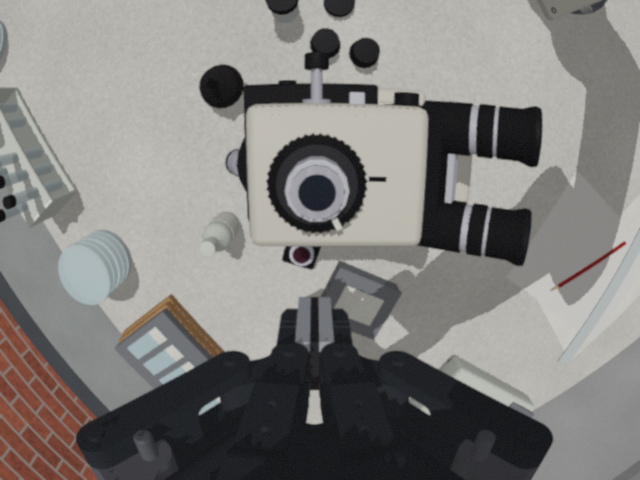

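The ring followed the finger without slip: index at (377,179), line at (338,225), centre (317,183), giving about 5.18 rad against 5.15 expected. Now two more strokes.

```bash
cat >> h.py <<'E'
def full(a,b_,z,b,name):
    A=np.radians(a);B=np.radians(b_);t0=m.get_time()
    m.move_to(orb(A,.05,.37),ori(A));t1=m.get_time()
    m.servo_line(orb(A,.045,z),rate=.25);m.servo_line(orb(A,.034,z),rate=.08);t2=m.get_time()
    o=stroke(a,b_,.0337,z,bias=b,rate=.05,step=13);t3=m.get_time()
    m.servo_line(orb(B,.045,z+.003),rate=.15);m.servo_line(orb(B,.05,.37),rate=.3)
    snap(name);print('times',t1-t0,t2-t1,t3-t2,m.get_time());print([x[1] for x in o])
E
python3 - <<'E'
from h import *
full(-200,60,.316,np.load('b.npy'),'w6')
E
```

```text
times 3.75 0.6583000000000006 7.666700000000002 35.3583
[np.float64(16.3), np.float64(15.1), np.float64(14.6), np.float64(13.2), np.float64(12.1), np.float64(10.9), np.float64(8.9), np.float64(6.8), np.float64(5.9), np.float64(6.8), np.float64(6.1), np.float64(5.2), np.float64(5.3), np.float64(6.6), np.float64(5.9), np.float64(5.4), np.float64(6.2), np.float64(6.2), np.float64(7.1), np.float64(7.8)]
```

View pics/w6.png

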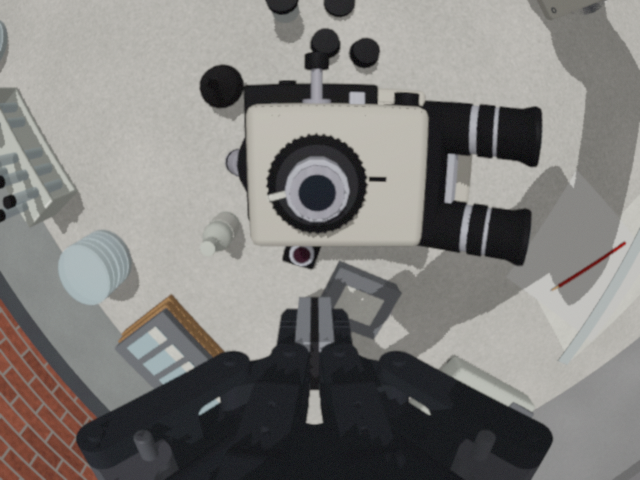

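Line at (278,196), so about 558° (9.74 rad); 522° remain, or two strokes of 261°.

```bash
python3 - <<'E'
from h import *
full(-200,61,.317,np.load('b.npy'),'w7')
E
```

```text
times 3.75 0.6584000000000003 7.875 48.2583
[np.float64(17.2), np.float64(15.8), np.float64(14.5), np.float64(13.8), np.float64(12.6), np.float64(11.5), np.float64(10.0), np.float64(8.5), np.float64(6.5), np.float64(5.6), np.float64(5.7), np.float64(5.5), np.float64(5.3), np.float64(5.4), np.float64(6.1), np.float64(5.6), np.float64(5.7), np.float64(5.7), np.float64(6.5), np.float64(7.1), np.float64(7.8)]
```

View pics/w7.png

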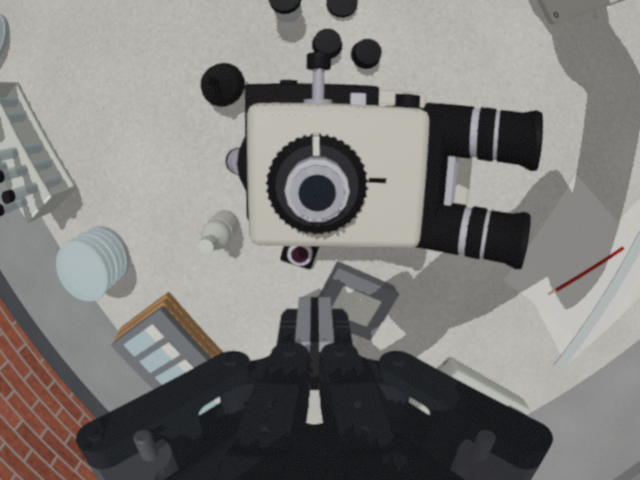

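The line points straight at the rod (317,145), so about 810°. 270° remain; the final stroke is −203°→65°.

```bash
python3 - <<'E'
from h import *
full(-203,65,.3175,np.load('b.npy'),'w8')
c=m.camera('top');a=c['image'][235:385,220:420,::-1]
cv2.imwrite("pics/t8.png",cv2.resize(a,(800,600),interpolation=cv2.INTER_CUBIC));cv2.imwrite("pics/t8f.png",c['image'][:,:,::-1])
E
```

```text
times 3.808399999999999 0.6500000000000057 8.049999999999997 61.3833
[np.float64(16.5), np.float64(15.4), np.float64(14.7), np.float64(14.2), np.float64(11.6), np.float64(11.9), np.float64(9.4), np.float64(7.8), np.float64(6.5), np.float64(5.9), np.float64(5.5), np.float64(5.2), np.float64(5.6), np.float64(6.7), np.float64(5.7), np.float64(4.6), np.float64(5.1), np.float64(6.6), np.float64(5.9), np.float64(7.2), np.float64(8.6)]
```

View pics/w8.png

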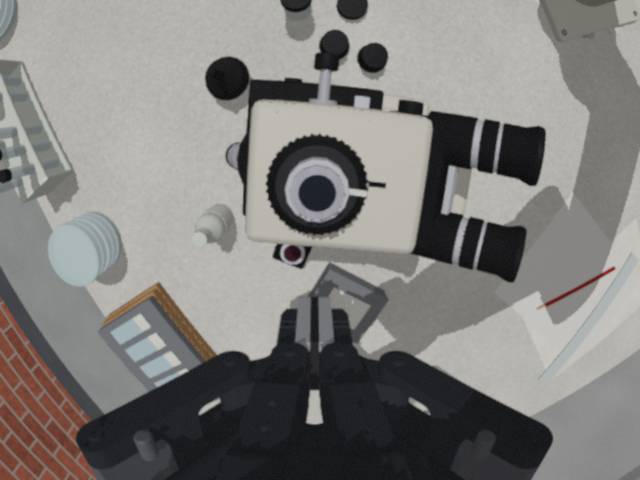

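View pics/t8f.png

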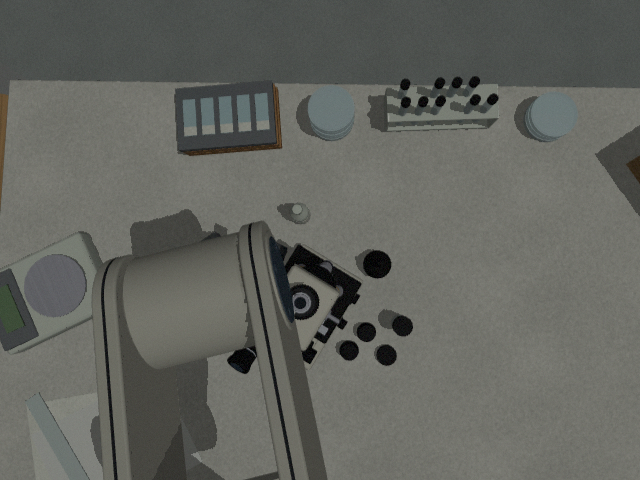

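Line at (357,192), index at (377,184), centre (316,185): about 8–10° short of three turns, well inside the ±34° allowance. The rod still appears home, the bystanders haven't moved, and the tool is clear, so I'm handing in.

```bash
python3 -c "
from h import *
print(m.get_contact_force(),m.get_time());m.sign_off()"
```

```text
[-0.74755935  0.0973265  -0.14325132] 61.4333
the job is handed in; nothing more can be done
```

I pushed the light-path rod home with the closed fingertips. I then backed the clamp ring off with four one-sided fingertip strokes along its rim, anticlockwise, and handed the job in at about 61 s; no verdict was reported.

- **Rod:** the force rose sharply to about 12 N at the expected stop, and the picture showed the knob where it should be when home.
- **Ring:** in the last wrist picture the white line stands about 8–10° short of the index line. By adding up the strokes that is about 18.7 rad, inside the allowed 18.25–19.45.
- **Slip:** the third stroke came out about 10° less than expected from the pictures, either slight slip or parallax. I lengthened the last stroke to make it up.
- **Bystanders:** those visible in the last top picture stand where they were at the start. The arm hid the camera and slide box from above, but both look in place in the wrist picture.
- **Clearance:** the tool was lifted clear before hand-in, with contact force at noise level.

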